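Put the check weights back in their cases

TASK

The balance check is finished and its four check weights still stand stacked on the balance pan. Take the stack down and stand each weight upright in its own open case, the one whose round blue pocket fits it, fully down on the pocket's floor. Lower the weights in rather than drop them, do not knock any of them over, and leave the salt jar and the red-capped dropper bottle standing where they are.

Things in the scene. Friction and masses are not known exactly. Their poses are not given: they have to be found in the camera images.
- weight_500: 500 g check weight: plain upright steel cylinder, 48 mm diameter, 35 mm tall; at the start at the bottom of the stack, standing on the pan of a table balance (248 x 236 mm, pan top about 72 mm above the bench, fixed). Origin: centre of its underside; z is its axis, up.
- weight_200: 200 g check weight: plain upright brass cylinder, 34 mm diameter, 28 mm tall; at the start on top of the 500 g weight. Origin: centre of its underside; z is its axis, up.
- weight_100: 100 g check weight: plain upright steel cylinder, 26 mm diameter, 24 mm tall; at the start on top of the 200 g weight. Origin: centre of its underside; z is its axis, up.
- weight_50: 50 g check weight: plain upright brass cylinder, 20 mm diameter, 20 mm tall; at the start at the top of the stack. Origin: centre of its underside; z is its axis, up.
- case_500: open case of the 500 g weight: round white base, 74 mm diameter, fixed to the bench, with a round blue felt-lined pocket, 60 mm across at the rim (13 mm above the bench), narrowing to 52 mm at its flat floor (6 mm above the bench). Origin: centre of its underside, on the bench; z up. (Plain white discs without blue are the cases' lids, set aside, not needed.)
- case_200: open case of the 200 g weight: round white base, 60 mm diameter, fixed to the bench, with a round blue felt-lined pocket, 46 mm across at the rim (13 mm above the bench), narrowing to 38 mm at its flat floor (6 mm above the bench). Origin: centre of its underside, on the bench; z up.
- case_100: open case of the 100 g weight: round white base, 52 mm diameter, fixed to the bench, with a round blue felt-lined pocket, 38 mm across at the rim (13 mm above the bench), narrowing to 30 mm at its flat floor (6 mm above the bench). Origin: centre of its underside, on the bench; z up.
- case_50: open case of the 50 g weight: round white base, 46 mm diameter, fixed to the bench, with a round blue felt-lined pocket, 32 mm across at the rim (13 mm above the bench), narrowing to 24 mm at its flat floor (6 mm above the bench). Origin: centre of its underside, on the bench; z up.
- salt_jar: bystander: clear jar of pale salt with a lid, 60 mm diameter, 80 mm tall, loose on the bench. Origin: centre of its underside.
- dropper_red: bystander: small white dropper bottle with a red cap, 26 mm diameter, 76 mm tall, loose on the bench. Origin: centre of its underside.
Things that resemble listed ones, but are neither listed nor needed, are in the scene too. Leave any green or purple look-alike of the case_100 alone.

How it is judged:
By the outcome, as a careful person would: the job done as asked, in the order asked, and still so for the second after the job is handed in, with the robot touching nothing.
It also fails if it takes over 120 s, if anything falls off the work surface, if the arm or the gripper's body presses on something with over 40 N, if the wrist force passes 120 N, or if a joint passes its speed limit or range.

ROBOT

A 6-joint arm with a two-finger parallel gripper is mounted at the origin on a cart in front of the work surface, level with it; the furniture and walls round the work are solid. World frame = base frame: x ahead of the robot, y to its left, z up, the work surface at z = 0. Lengths are in m, angles in rad, forces in N, time in s.
With the tool pointing down it reaches from about 0.3 to 0.95 m from the base axis. Payload 3.1 kg.
Tool frame: the origin (TCP) lies on the centre line of the jaws, within the pads' length; the fingertips stand 14 mm ahead of it and the grasp point (between the pads) lies 5 mm behind it; z points along the fingers, y is the line along which they close (so a half turn about z gives the same grasp; the last joint's range is limited). The gripper opens to 85 mm and grips with 20 to 120 N. Pads are 22 mm wide; open, the fingers measure 114 mm over their backs; the gripper's body (76 mm by 85 mm) begins 54 mm behind the grasp point. The pads swing forward as they close: fully open they stand 13 mm farther back than shut.
Start: joints at [-1.313, 0.308, 1.634, -0, 1.2, -0.07], TCP at [0.201, -0.592, 0.245] pointing down, gripper open.
Joint ranges: [-3.06, 3.06], [-0.79, 1.96], [0.05, 2.63], [-1.19, 4.34], [0.05, 2.64], [-2.94, 2.94]. Speed limits (rad/s): [2.79, 2.79, 3.14, 3.14, 3.14, 3.14].

INTERFACE

Orientations are given as a unit quaternion [x, y, z, w].
In Python, from rig import env gives the robot as it stands.
- The arm moves only by the tool move_arm, never from a script. Its arguments are lists of equal length, an entry for each row: "translation": the shift along the tool's x, y, z in m, a list of three; "delta_rot": the turn, a rotation vector about the tool's x, y, z in degrees, a list of three. In form: {"translation": [[tx, ty, tz], ...], "delta_rot": [[wx, wy, wz], ...]}. A call has 1 to 8 rows; each row shifts and turns the commanded pose from where the row before left it, along the tool's axes as they then stand; what a row does not reach is not made up. A row lasts 1/8 s, in which the tool goes at most 62.5 mm and 10.7 degrees, less where a joint would pass 70% of its speed; a pose out of reach is approached as far as the arm can. A call with a gripper value outside its range is refused whole. "grip" is the finger opening in m, from 0 to 0.0854, set as the call begins (left out, the last holds). The fingers move at their own pace and stop on an object; "newtons" is the grip in N (left out, the last holds). Time passes only in rows, so rows that do not move let the fingers close. It gives the time, the measured TCP pose, the force, the opening and the grip force at its end, in the units of the state.
- env.observe(): the state, without advancing time (a new reading comes with each control period).
- env.camera(name): name is "scene" or "top" or "wrist"; returns a dict with "color" (384x512x3 uint8, red, green, blue), "depth" (384x512 float32, m along the optical axis (not along the pixel's ray), 0 where there is no reading), "mtx" (3x3 intrinsics, pixels), "rvec" (rotation vector, rad) and "tvec" (3), from world to camera coordinates, as OpenCV has them. Camera axes: x right, y down, z forward; pixel columns grow to the right and rows downward; lengths in m; the calibration is good to about 2 mm. A picture is of the moment at which its call begins.
- env.finish_job(): hands the job in; it is judged then, once.
The state is a dict: "time_s": time; "qpos": joint angles; "joint_vel": joint speeds; "tau": joint torques, N m; "tcp_pos": TCP position; "tool_rot": TCP orientation; "contact_force": force on the tool from outside, world axes, zero at the start; "ft_torque": the same for the moment, N m; "opening": opening from 0.0 (shut) to 1.0 (fully open); "grasp_force": force on a finger pad.
Only numpy, scipy, OpenCV 4.12 (cv2) and the standard library are available. Lean on these libraries where they do the work, as an engineer would, in place of code of your own. Each camera call takes 0.05 s, during which the arm holds its last target. There are 200 camera calls.

## Working session

There is one attempt and no reset: what is moved stays moved. The work goes in short steps, Python scripts to look and compute and a tool call to move; the robot and the scene stay as the last step left them, time stands still between calls to the robot, and variables do not carry over. Pictures are saved under pics/ and viewed, at most 14 in all, crops included, and the job is handed in when it is done.

Besides the shell and the picture viewer there is one more tool, called after "Request:" as name(argument=value, ...), one argument or row to a line, values as JSON. move_arm: Moves the arm, as the interface text tells. Its arguments: {"type":"object","properties":{"translation":{"type":"array","items":{"type":"array","items":{"type":"number"}}},"delta_rot":{"type":"array","items":{"type":"array","items":{"type":"number"}}},"grip":{"type":"number"},"newtons":{"type":"number"}},"required":["translation","delta_rot"]}

```bash
mkdir -p pics; cat > h.py <<'E'
import numpy as np, cv2
from rig import env
def shot(n,fn):
    c=env.camera(n); np.savez(f'pics/{fn}.npz',**c); cv2.imwrite(f'pics/{fn}.png',c['color'][:,:,::-1]); return c
def world(c,u,v,z=None):
    R=cv2.Rodrigues(c['rvec'])[0]; t=c['tvec'].reshape(3)
    d=np.linalg.inv(c['mtx'])@np.array([u,v,1.])
    o=-R.T@t; r=R.T@d
    if z is None: s=c['depth'][int(round(v)),int(round(u))]
    else: s=(z-o[2])/r[2]
    return o+s*r
E
python3 - <<'E'
from h import *
for n in('scene','top'):
    c=shot(n,n+'0'); print(n,-cv2.Rodrigues(c['rvec'])[0].T@c['tvec'].reshape(3))
    cv2.imwrite(f'pics/{n}0b.png',cv2.resize(c['color'][:,:,::-1],(800,600),interpolation=cv2.INTER_CUBIC))
print(env.observe())
E
```

```text
scene [-0.17290427  0.75078151  0.67139377]
top [0.40883951 0.03381161 1.16444439]
{'time_s': 0.1, 'qpos': array([-1.31272425e+00,  3.08919000e-01,  1.63506357e+00, -9.31849395e-06,
        1.19971633e+00, -6.96886580e-02]), 'joint_vel': array([ 5.43093212e-05, -8.67743859e-04, -3.93716380e-03, -1.68210361e-03,
        1.40357895e-04, -3.38888621e-04]), 'tau': array([-7.40284122e-04, -4.16409659e+01, -2.77644217e+01, -9.83032578e-05,
        4.03560611e-03,  1.67727602e-06]), 'tcp_pos': array([ 0.20099575, -0.59103509,  0.24415918]), 'tool_rot': array([ 9.86600816e-01,  1.63149385e-01, -1.03369872e-04, -1.04804578e-03]), 'contact_force': array([-0.59807137,  0.21197283, -0.46831862]), 'ft_torque': array([-0.05080484,  0.03220601, -0.01078772]), 'grasp_force': 0.0, 'opening': 0.997241402448633}
```

View pics/top0b.png

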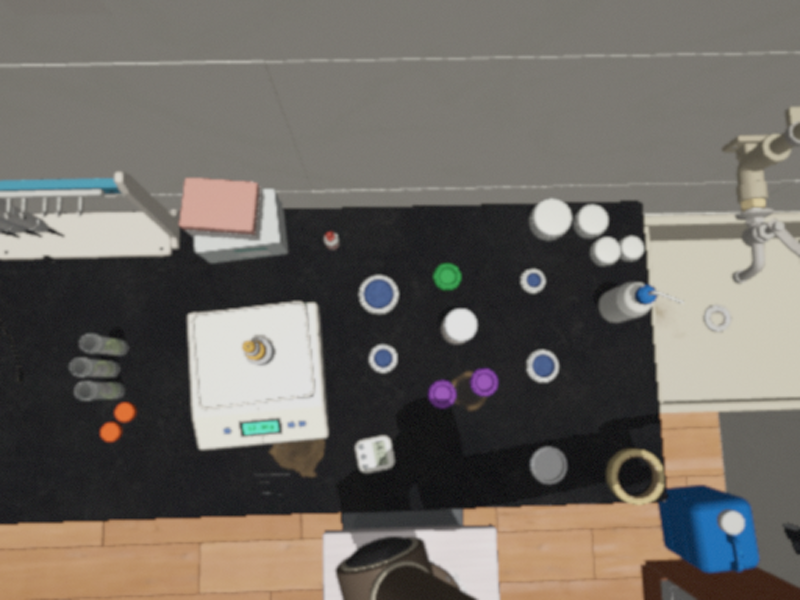

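View pics/scene0b.png

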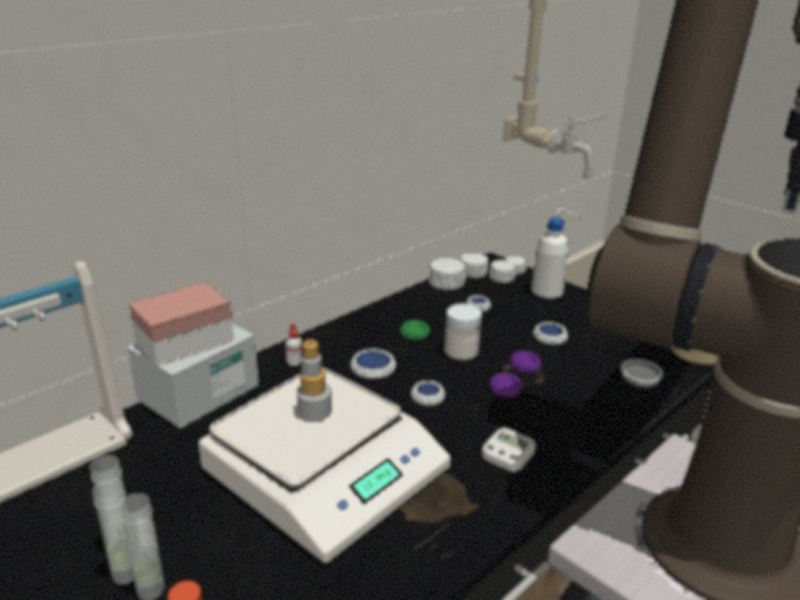

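Top view (800x600 px): blue-pocket cases at (378,294) big, (383,358), (533,281), (543,366). Look-alikes: green (447,277), purple (442,393) and (484,382), white lids (551,219), (591,221), (606,250), (632,248). Stack at (258,350), salt jar at (460,325), dropper at (331,240).

```bash
python3 - <<'E'
from h import *
c=dict(np.load('pics/top0.npz')); im=c['color']; hsv=cv2.cvtColor(im,cv2.COLOR_RGB2HSV)
print(c['mtx'])
m=cv2.inRange(hsv,(105,80,40),(125,255,255))
n,l,s,ce=cv2.connectedComponentsWithStats(m)
for i in range(1,n):
    if s[i,4]<60: continue
    u,v=ce[i]; k=c['mtx'][0,0]; p=world(c,u,v,.013)
    print('blue',ce[i].round(1),s[i],p.round(4),'diam mm',(2*np.sqrt(s[i,4]/np.pi)*(1.164-.013)/k*1000).round(1),'dep z',world(c,u,v)[2].round(4))
    # white ring
    w=cv2.inRange(hsv,(0,0,110),(180,90,255))|m
    sub=np.zeros_like(w); r=28; a,b=int(v),int(u); sub[a-r:a+r,b-r:b+r]=w[a-r:a+r,b-r:b+r]
    nn,ll,ss,cc=cv2.connectedComponentsWithStats(sub); j=ll[a,b]
    print('  outer',world(c,*cc[j],.013).round(4),'d',(2*np.sqrt(ss[j,4]/np.pi)*1.151/k*1000).round(1))
for name,(u,v) in dict(stack=(258,350),jar=(460,325),drop=(331,240),pan=(220,370)).items():
    print(name,world(c,u*.64,v*.64).round(4))
A=cv2.resize(im[200:250,140:200],(480,400),interpolation=cv2.INTER_CUBIC)
B=cv2.resize(im[165:245,215:375],(800,400),interpolation=cv2.INTER_CUBIC)
cv2.imwrite('pics/cropA.png',A[:,:,::-1]);cv2.imwrite('pics/cropB.png',B[:,:,::-1])
z=np.array([[world(c,u,v)[2] for u in range(150,182)] for v in range(208,242)])
print((z[::2,::1]*1000).astype(int))
E
```

```text
[[390.94499267   0.         255.2439064 ]
 [  0.         390.94499267 196.65925517]
 [  0.           0.           1.        ]]
blue [241.9 187.7] [234 179  17  18 237] [0.5873 0.0439 0.013 ] diam mm 51.1 dep z 0.0085
  outer [0.5864 0.0434 0.013 ] d 75.1
blue [412.5 188. ] [407 181  13  13 102] [ 0.5728 -0.4684  0.013 ] diam mm 33.6 dep z 0.161
  outer [0.5748 0.0087 0.013 ] d 1465.5
blue [244.7 228.8] [240 224  10  10  80] [0.4651 0.0387 0.013 ] diam mm 29.7 dep z 0.0062
  outer [0.4643 0.0383 0.013 ] d 55.2
blue [347.4 233.8] [342 228  12  13 130] [ 0.4417 -0.2637  0.013 ] diam mm 37.9 dep z 0.0072
  outer [ 0.4414 -0.262   0.013 ] d 62.4
blue [447.1 335.4] [ 422  312   64   55 1213] [ 0.1434 -0.5333  0.013 ] diam mm 115.7 dep z -0.5452
  outer [0.578  0.0076 0.013 ] d 1467.8
stack [0.4762 0.242  0.1548]
jar [ 0.5157 -0.1018  0.0808]
drop [0.6846 0.1285 0.0487]
pan [0.4483 0.3262 0.0714]
[[  68   68   65   69   66   71   67   65   65   63   71   66   67   68
    71   67   65   64   66   65   68   65   66   66   63   65   67   67
    66   71   68   70]
 [  68   70   67   68   66   6
[... 1942 characters left out ...]
 66   67
    69   64   70   66]
 [  66   64   68   69   68   66   67   66   63   69   71   67   68   66
    65   67   69   73   69   65   70 1164   69   68   67   69   68   70
    66   66   70   66]
 [  66   70   68   68   68   65   70   68   66   68   70   71   67   66
    70   71   67   68   67   67   68   67   67   70   66   65   73   68
    68   67   66   67]
 [  69   66   68   66   67   66   63   67   68   68   68   69   65   68
    65   67   72   66   67   67   64   69   66   70   68   69   68   67
    67   67   66   68]
 [  67   67   67   71   66   69   68   69   68   68   68   70   67   66
    67   67   66   69   66   67   70   69   64   70   69   67   67   67
    68   68   68   67]]
```

View pics/cropB.png

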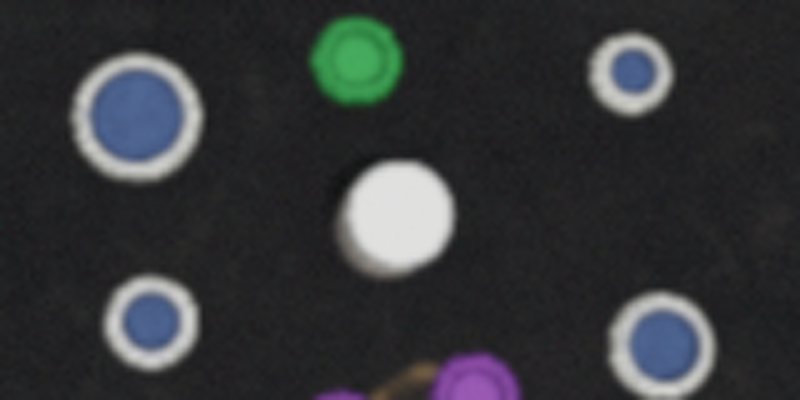

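View pics/cropA.png

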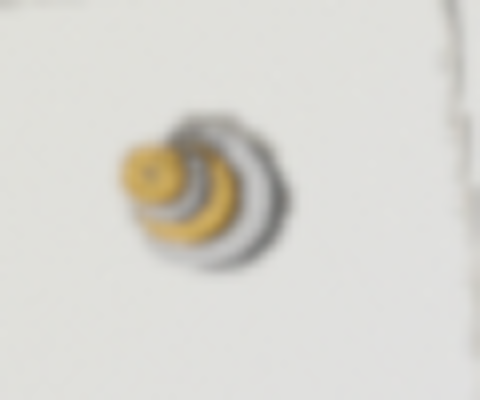

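Crop B: the case at crop (137,115), blue 51 mm, is case_500. (152,322), 30 mm, is case_100. (664,345), 38 mm, is case_200. (632,72), the smallest, is case_50. Crop A: the 50 g top is at crop (152,175). All four chosen are blue. Green and purple are left alone.

Request:
move_arm(
  translation=[
    [0,0,-0.05],
    [0,0,-0.05],
    [0.017,-0.052,0],
    [0.017,-0.052,0],
    [0.017,-0.052,0],
    [0.017,-0.052,0],
    [0.017,-0.052,0],
    [0.017,-0.052,0],
  ],
  delta_rot=[
    [0,0,9.4],
    [0,0,9.4],
    [0,0,0],
    [0,0,0],
    [0,0,0],
    [0,0,0],
    [0,0,0],
    [0,0,0],
  ],
  grip=0.05,
)

```text
time_s: 1.1
tcp_pos: [0.3034, -0.2779, 0.3448]
tool_rot: [1.0, -0.0, 0.0, -0.0]
contact_force: [0.4, 0.4, -0.4]
opening: 0.585
grasp_force: 0.0
```

Request:
move_arm(
  translation=[
    [0.017,-0.052,0],
    [0.017,-0.052,0],
    [0.017,-0.052,0],
    [0.017,-0.052,0],
    [0.017,-0.052,0],
    [0.017,-0.052,0],
    [0.017,-0.052,0],
    [0.017,-0.052,0],
  ],
  delta_rot=[
    [0,0,0],
    [0,0,0],
    [0,0,0],
    [0,0,0],
    [0,0,0],
    [0,0,0],
    [0,0,0],
    [0,0,0],
  ],
)

```text
time_s: 2.1
tcp_pos: [0.4394, 0.138, 0.345]
tool_rot: [1.0, 0.0, -0.0, 0.0]
contact_force: [0.5, -1.4, -0.3]
opening: 0.582
grasp_force: 0.0
```

```bash
python3 - <<'E'
from h import *
o=env.observe(); print({k:o[k].round(4) if hasattr(o[k],'round') else o[k] for k in('time_s','tcp_pos','tool_rot','qpos','contact_force','opening')})
c=shot('wrist','w1'); R=cv2.Rodrigues(c['rvec'])[0]; print(-R.T@c['tvec'].reshape(3),R[2],c['mtx'])
E
```

```text
{'time_s': 2.1, 'tcp_pos': array([0.4394, 0.138 , 0.345 ]), 'tool_rot': array([ 1.e+00,  1.e-04, -0.e+00,  2.e-04]), 'qpos': array([ 2.1000e-01, -1.0130e-01,  1.8821e+00, -4.0000e-04,  1.3610e+00,
        1.7806e+00]), 'contact_force': array([ 0.5306, -1.3756, -0.2737]), 'opening': 0.582305226718612}
[0.52206754 0.13759461 0.4730402 ] [-3.18504415e-01  1.09527264e-04 -9.47921371e-01] [[308.85266882   0.         256.76424043]
 [  0.         308.85266882 189.69960563]
 [  0.           0.           1.        ]]
```

View pics/w1.png

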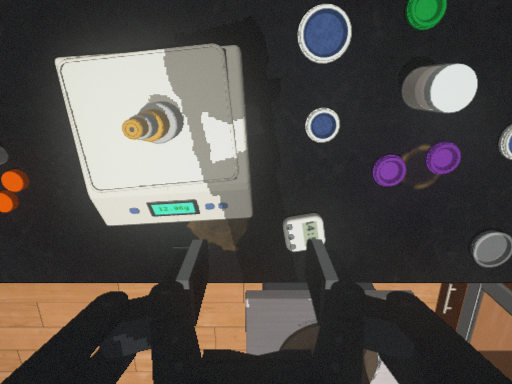

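The wrist view shows the stack with the 50 g top at (132,129), case_100 at (322,125), case_500 at (324,33), and the fingertips at about (195,260) and (318,260). I'll centre over the stack next.

Request:
move_arm(
  translation=[
    [-0.015,-0.052,0.01],
    [-0.015,-0.052,0.01],
    [0,0,0],
  ],
  delta_rot=[
    [0,0,0],
    [0,0,0],
    [0,0,0],
  ],
)

```text
time_s: 2.52
tcp_pos: [0.4074, 0.2424, 0.3237]
tool_rot: [1.0, 0.003, -0.002, 0.0]
contact_force: [-0.1, -0.7, -0.3]
opening: 0.586
grasp_force: 0.0
```

```bash
python3 - <<'E'
from h import *
c=shot('wrist','w2'); R=cv2.Rodrigues(c['rvec'])[0]; print(-R.T@c['tvec'].reshape(3))
x,y,z=np.array(0),0,0
P=cv2.projectPoints(np.array([[[.476,.242,.14]]]),c['rvec'],c['tvec'],c['mtx'],None)[0].ravel(); print(P)
u,v=P.astype(int); a,b=max(v-60,0),u-80
cv2.imwrite('pics/w2c.png',cv2.resize(c['color'][a:a+120,b:b+160,::-1],(800,600),interpolation=cv2.INTER_CUBIC)); print('crop origin',b,a,'x5')
# depth levels
uu,vv=np.meshgrid(np.arange(512),np.arange(384)); R=R; d=c['depth']
W=(np.stack([(uu-c['mtx'][0,2])/c['mtx'][0,0]*d,(vv-c['mtx'][1,2])/c['mtx'][1,1]*d,d],-1)-c['tvec'].reshape(3))@R
np.save('pics/w2W.npy',W)
box=(abs(W[...,0]-.476)<.05)&(abs(W[...,1]-.242)<.05)
for zt in(.179,.159,.135,.107):
    m=box&(abs(W[...,2]-zt)<.004); q=W[m]; print(zt,m.sum(),q[:,2].mean().round(4),q[:,:2].min(0).round(4),q[:,:2].max(0).round(4))
# fingertips
s=(vv>200)&(d<.2)&(d>0); q=W[s]; print('tips minz',np.percentile(q[:,2],[0.1,1,5]), env.observe()['tcp_pos'])
E
```

```text
[0.49045862 0.2423949  0.45151911]
[257.10937974 100.54409024]
crop origin 177 40 x5
0.179 434 0.1776 [0.4739 0.2473] [0.4926 0.2661]
0.159 200 0.1574 [0.47   0.2449] [0.4945 0.2695]
0.135 301 0.1336 [0.4644 0.2401] [0.4975 0.2729]
0.107 667 0.1056 [0.4569 0.2324] [0.5041 0.2796]
tips minz [0.31338098 0.31954709 0.33395015] [0.40835268 0.24087897 0.32432099]
```

View pics/w2c.png

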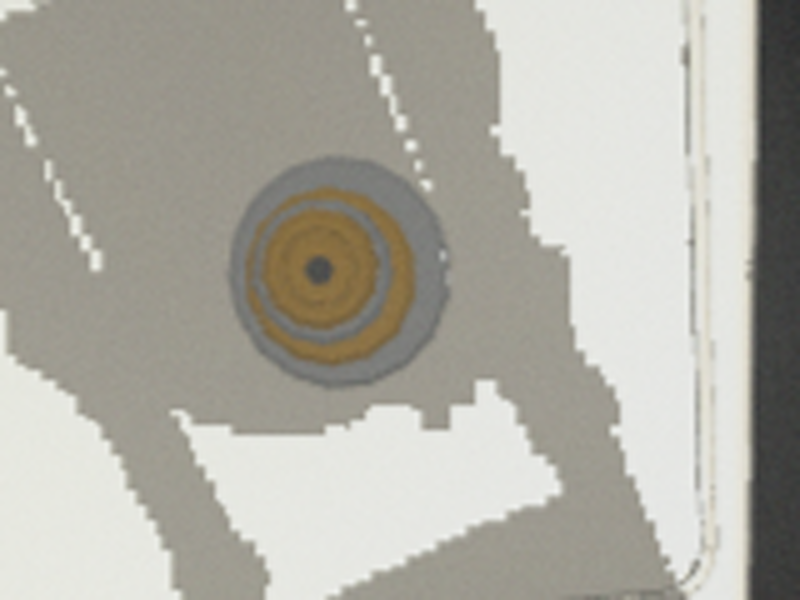

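The crop shows the stack nearly concentric, with the 50 g at crop (320,268) on the 100, 200 and 500. Depth extents give centres of about (.483,.257), (.482,.257), (.481,.2565) and (.4805,.256).

```bash
python3 - <<'E'
from h import *
c=dict(np.load('pics/top0.npz')); print('top50',world(c,159,221.9,.179),'case50 top',world(c,533*.64,281*.64,.01))
W=np.load('pics/w2W.npy'); d=np.load('pics/w2.npz')['depth']
vv,uu=np.mgrid[:384,:512]
s=(vv>200)&(d<.2)&(d>0)&(W[...,2]<.335)
for side in(uu<256,uu>=256):
    q=W[s&side]; print(len(q),q.min(0).round(4),q.max(0).round(4))
    t=q[q[:,2]<.322]; print(' tip',len(t),t.min(0).round(4),t.max(0).round(4))
E
```

```text
top50 [0.48032513 0.25233443 0.179     ] case50 top [ 0.60389917 -0.25516811  0.01      ]
871 [0.3963 0.2668 0.3124] [0.4197 0.2805 0.335 ]
 tip 257 [0.3972 0.2668 0.3124] [0.4196 0.2805 0.322 ]
883 [0.3969 0.2034 0.3113] [0.4199 0.2175 0.335 ]
 tip 261 [0.3969 0.2042 0.3113] [0.4198 0.2174 0.322 ]
```

Request:
move_arm(
  translation=[
    [0.038,-0.008,0.03],
    [0.037,-0.007,0.03],
    [0,0,0.03],
    [0,0,0],
    [0,0,0],
  ],
  delta_rot=[
    [0,0,0],
    [0,0,0],
    [0,0,0],
    [0,0,0],
    [0,0,0],
  ],
  grip=0.045,
)

```text
time_s: 3.2
tcp_pos: [0.4852, 0.2544, 0.2364]
tool_rot: [1.0, -0.001, 0.001, -0.0]
contact_force: [-0.4, -0.5, 0.5]
opening: 0.526
grasp_force: 0.0
```

Request:
move_arm(
  translation=[
    [-0.002,-0.002,0.02],
    [0,0,0.02],
    [0,0,0.01],
    [0,0,0.004],
    [0,0,0],
    [0,0,0],
  ],
  delta_rot=[
    [0,0,0],
    [0,0,0],
    [0,0,0],
    [0,0,0],
    [0,0,0],
    [0,0,0],
  ],
)

```text
time_s: 3.95
tcp_pos: [0.4831, 0.2574, 0.1822]
tool_rot: [1.0, -0.0, 0.001, -0.0]
contact_force: [-0.2, -0.4, -0.3]
opening: 0.529
grasp_force: 0.0
```

```bash
cat >> h.py <<'E'
def cloud(c):
    d=c['depth']; vv,uu=np.mgrid[:384,:512]; R=cv2.Rodrigues(c['rvec'])[0]; K=c['mtx']
    return (np.stack([(uu-K[0,2])/K[0,0]*d,(vv-K[1,2])/K[1,1]*d,d],-1)-c['tvec'].reshape(3))@R
E
python3 - <<'E'
from h import *
o=env.observe(); c=shot('wrist','w3'); W=cloud(c); t=o['tcp_pos']; print(t,c['mtx'][0,0])
vv,uu=np.mgrid[:384,:512]; d=c['depth']
for s in(-1,1):
    m=(d>0)&(abs(W[...,0]-t[0])<.011)&(s*(W[...,1]-t[1])>.012)&(s*(W[...,1]-t[1])<.045)&(W[...,2]>t[2]-.025)&(W[...,2]<t[2]+.03)
    q=W[m]; print(len(q),q.min(0).round(4),q.max(0).round(4))
cv2.imwrite('pics/w3c.png',cv2.resize(c['color'][170:330,150:363,::-1],(800,600),interpolation=cv2.INTER_CUBIC))
E
```

```text
[0.48311009 0.25741713 0.18220445] 308.8526688184681
1360 [0.4724 0.2155 0.1573] [0.4941 0.2454 0.2122]
1342 [0.4721 0.2792 0.1697] [0.4941 0.2998 0.2122]
```

View pics/w3c.png

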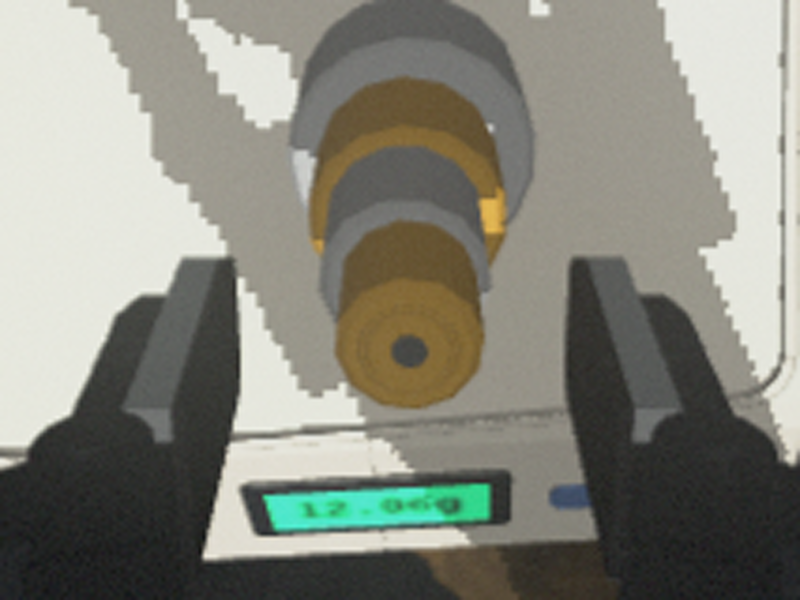

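The crop shows the 50 g weight, top at (409,350), centred between the pads, whose tips are about 12.5 mm ahead of the TCP.

Request:
move_arm(
  translation=[
    [0,0,0],
    [0,0,0],
    [0,0,0],
    [0,0,0],
    [0,0,0],
  ],
  delta_rot=[
    [0,0,0],
    [0,0,0],
    [0,0,0],
    [0,0,0],
    [0,0,0],
  ],
  grip=0.0,
  newtons=20,
)

```text
time_s: 4.62
tcp_pos: [0.4827, 0.2572, 0.1816]
tool_rot: [1.0, -0.0, 0.0, -0.0]
contact_force: [0.1, -1.0, 3.2]
opening: 0.217
grasp_force: 20.5
```

Request:
move_arm(
  translation=[
    [0,0,-0.01],
    [0,0,-0.025],
    [0,0,-0.025],
    [0.005,0.03,0],
    [0.005,0.05,0],
    [0.005,0.05,0],
    [0.005,0.05,0],
    [0.005,0.05,0],
  ],
  delta_rot=[
    [0,0,0],
    [0,0,0],
    [0,0,0],
    [0,0,0],
    [0,0,0],
    [0,0,0],
    [0,0,0],
    [0,0,0],
  ],
)

```text
time_s: 5.62
tcp_pos: [0.5073, 0.0259, 0.2415]
tool_rot: [1.0, -0.0, 0.0, -0.0]
contact_force: [0.5, 0.2, -0.4]
opening: 0.217
grasp_force: 20.3
```

```bash
cat >> h.py <<'E'
def cases(c):
    W=cloud(c); hsv=cv2.cvtColor(c['color'],cv2.COLOR_RGB2HSV); m=cv2.inRange(hsv,(105,80,40),(125,255,255))
    n,l,s,ce=cv2.connectedComponentsWithStats(m)
    for i in range(1,n):
        if s[i,4]<150: continue
        q=W[l==i]; q=q[abs(q[:,2]-.0065)<.006]
        if len(q)<100: continue
        a,b=q[:,:2].min(0),q[:,:2].max(0)
        ring=cv2.dilate((l==i).astype(np.uint8),np.ones((3,3)),iterations=14)>0
        r=W[ring&(hsv[...,2]>120)&(abs(W[...,2]-.012)<.006)]
        ra,rb=(r[:,:2].min(0),r[:,:2].max(0)) if len(r)>50 else (a,b)
        print(ce[i].round(),'blue c',((a+b)/2).round(4),'d',(b-a).round(4),'z',np.median(q[:,2]).round(4),'| white c',((ra+rb)/2).round(4),'d',(rb-ra).round(4))
E
python3 - <<'E'
from h import *
c=shot('wrist','w4'); cases(c)
E
```

```text
[507.  70.] blue c [ 0.6072 -0.2497] d [0.0283 0.0149] z 0.0055 | white c [ 0.6082 -0.2435] d [0.0429 0.025 ]
[239.  86.] blue c [0.5897 0.0457] d [0.0574 0.0582] z 0.0058 | white c [0.5894 0.0454] d [0.0708 0.0711]
[245. 192.] blue c [0.4658 0.0403] d [0.0352 0.0346] z 0.0058 | white c [0.4685 0.0397] d [0.0473 0.0483]
[488. 209.] blue c [ 0.4438 -0.2644] d [0.0433 0.0414] z 0.0056 | white c [ 0.4452 -0.2602] d [0.0558 0.0569]
```

Request:
move_arm(
  translation=[
    [0.005,0.05,0],
    [0.005,0.05,0],
    [0.005,0.05,0],
    [0.005,0.05,0],
    [0.005,0.05,0],
    [0.002,0.027,0],
    [0,0,0],
  ],
  delta_rot=[
    [0,0,0],
    [0,0,0],
    [0,0,0],
    [0,0,0],
    [0,0,0],
    [0,0,0],
    [0,0,0],
  ],
)

```text
time_s: 6.55
tcp_pos: [0.5343, -0.2514, 0.2412]
tool_rot: [1.0, -0.002, 0.0, -0.0]
contact_force: [-0.3, 0.7, -1.0]
opening: 0.22
grasp_force: 20.3
```

```bash
python3 - <<'E'
from h import *
c=shot('wrist','w5'); cases(c); print(env.observe()['tcp_pos'])
E
```

```text
[258.  94.] blue c [ 0.6083 -0.2538] d [0.0296 0.0299] z 0.0062 | white c [ 0.6091 -0.2527] d [0.0429 0.0439]
[  8. 116.] blue c [0.5873 0.0328] d [0.0528 0.0327] z 0.0057 | white c [0.5886 0.0292] d [0.069  0.0406]
[ 24. 213.] blue c [0.4668 0.0403] d [0.0356 0.0374] z 0.0061 | white c [0.4677 0.0389] d [0.0483 0.047 ]
[267. 224.] blue c [ 0.4468 -0.2619] d [0.0351 0.0435] z 0.0054 | white c [ 0.4537 -0.262 ] d [0.0391 0.057 ]
[ 0.53412876 -0.24995134  0.24101176]
```

View pics/w5.png

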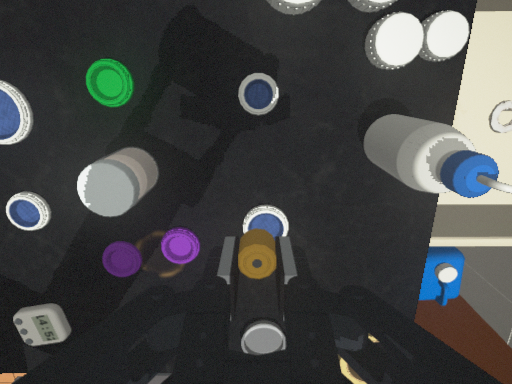

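The wrist view shows case_50 at (258,94), blue about 30 mm across, so it's the smallest pocket. The 50 g is held upright at (258,262). The salt jar at (118,180) and the wash bottle at (430,160) are clear.

Request:
move_arm(
  translation=[
    [0.037,0.002,0.03],
    [0.037,0.002,0.03],
    [0,0,0.04],
    [0,0,0.04],
    [0,0,0.04],
    [0,0,0],
    [0,0,0],
  ],
  delta_rot=[
    [0,0,0],
    [0,0,0],
    [0,0,0],
    [0,0,0],
    [0,0,0],
    [0,0,0],
    [0,0,0],
  ],
)

```text
time_s: 7.48
tcp_pos: [0.6094, -0.2533, 0.0627]
tool_rot: [1.0, 0.0, 0.001, 0.0]
contact_force: [0.3, 0.1, -0.0]
opening: 0.221
grasp_force: 20.3
```

```bash
cat >> h.py <<'E'
def held(c,tcp,rw):
    # points of held weight top in the gripper, between pads
    W=cloud(c); p=W-tcp
    m=(c['depth']>0)&(abs(p[...,1])<rw+.004)&(abs(p[...,0])<rw+.01)&(p[...,2]>-.014)&(p[...,2]<.02)
    hsv=cv2.cvtColor(c['color'],cv2.COLOR_RGB2HSV); q=W[m]; print('n',len(q),q.min(0).round(4),q.max(0).round(4)); return m
E
python3 - <<'E'
from h import *
o=env.observe()['tcp_pos']; c=shot('wrist','w6'); cases(c); print(o)
cv2.imwrite('pics/w6c.png',cv2.resize(c['color'][150:330,136:376,::-1],(800,600),interpolation=cv2.INTER_CUBIC))
E
```

```text
[256. 219.] blue c [ 0.6106 -0.2535] d [0.0257 0.0312] z 0.0059 | white c [ 0.6131 -0.2536] d [0.0353 0.0438]
[ 0.60935666 -0.25329517  0.06271356]
```

View pics/w6c.png

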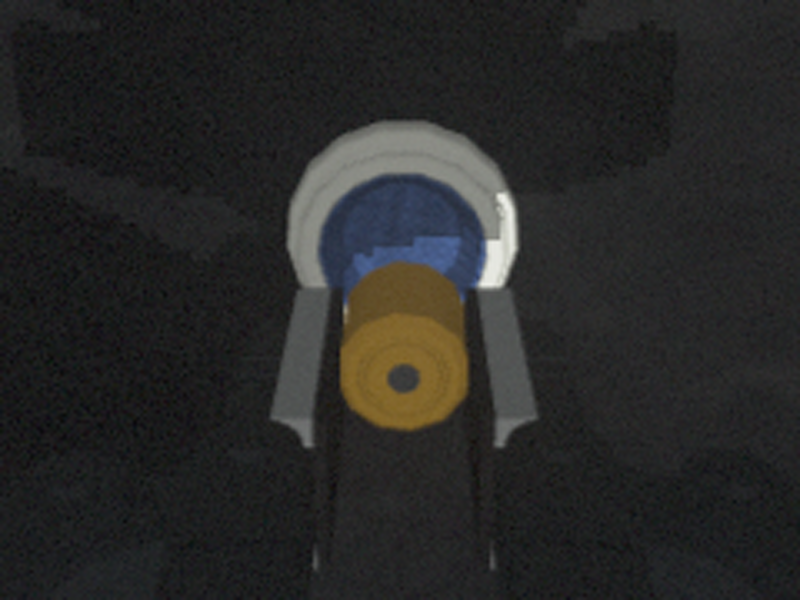

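The crop shows the held weight (405,372) centred laterally on the pocket (403,240). Descending.

Request:
move_arm(
  translation=[
    [-0.001,0,0.015],
    [0,0,0.01],
    [0,0,0.005],
    [0,0,0.001],
    [0,0,0],
  ],
  delta_rot=[
    [0,0,0],
    [0,0,0],
    [0,0,0],
    [0,0,0],
    [0,0,0],
  ],
)

```text
time_s: 8.15
tcp_pos: [0.6074, -0.254, 0.0302]
tool_rot: [1.0, -0.0, 0.0, -0.0]
contact_force: [0.2, -0.3, -0.5]
opening: 0.218
grasp_force: 20.3
```

Request:
move_arm(
  translation=[
    [0,0,0.001],
    [0,0,0],
  ],
  delta_rot=[
    [0,0,0],
    [0,0,0],
  ],
)

```text
time_s: 8.4
tcp_pos: [0.6075, -0.254, 0.0295]
tool_rot: [1.0, -0.0, 0.0, 0.0]
contact_force: [0.1, -1.1, -0.8]
opening: 0.218
grasp_force: 20.3
```

Request:
move_arm(
  translation=[
    [0,0,0.001],
    [0,0,0],
  ],
  delta_rot=[
    [0,0,0],
    [0,0,0],
  ],
)

```text
time_s: 8.65
tcp_pos: [0.6076, -0.254, 0.0292]
tool_rot: [1.0, -0.0, 0.0, 0.0]
contact_force: [-1.9, 0.8, 5.4]
opening: 0.219
grasp_force: 20.7
```

Contact on the floor at the expected height. Release and rise.

Request:
move_arm(
  translation=[
    [0,0,0],
    [0,0,0],
    [0,0,0],
    [0,0,-0.01],
    [0,0,-0.03],
    [0,0,-0.05],
    [0,0,-0.05],
    [-0.03,-0.03,-0.05],
  ],
  delta_rot=[
    [0,0,0],
    [0,0,0],
    [0,0,0],
    [0,0,0],
    [0,0,0],
    [0,0,0],
    [0,0,0],
    [0,0,0],
  ],
  grip=0.045,
)

```text
time_s: 9.65
tcp_pos: [0.5805, -0.2269, 0.2192]
tool_rot: [1.0, -0.001, 0.002, 0.001]
contact_force: [-0.8, -0.0, -0.3]
opening: 0.529
grasp_force: 0.0
```

```bash
python3 - <<'E'
from h import *
c=shot('wrist','w7'); W=cloud(c); print(env.observe()['tcp_pos'])
m=(np.hypot(W[...,0]-.6085,W[...,1]+.2535)<.013)&(abs(W[...,2]-.024)<.007); q=W[m]; print(len(q),q.min(0),q.max(0),np.median(q[:,2]))
E
```

```text
[ 0.57915031 -0.22350182  0.22589619]
289 [ 0.5989306  -0.26365018  0.01718682] [ 0.61833489 -0.24462422  0.02744352] 0.025115208826897793
```

Seated, with the top at 25 mm. Next the 100 g.

Request:
move_arm(
  translation=[
    [-0.01,-0.053,-0.005],
    [-0.011,-0.053,0],
    [-0.011,-0.053,0],
    [-0.011,-0.053,0],
    [-0.011,-0.053,0],
    [-0.011,-0.053,0],
    [-0.011,-0.053,0],
    [-0.011,-0.053,0],
  ],
  delta_rot=[
    [0,0,0],
    [0,0,0],
    [0,0,0],
    [0,0,0],
    [0,0,0],
    [0,0,0],
    [0,0,0],
    [0,0,0],
  ],
)

```text
time_s: 10.7
tcp_pos: [0.4915, 0.2005, 0.2217]
tool_rot: [1.0, -0.0, 0.001, -0.0]
contact_force: [0.5, -0.6, -0.3]
opening: 0.526
grasp_force: 0.0
```

Request:
move_arm(
  translation=[
    [-0.008,-0.053,0],
    [0,0,0],
    [0,0,0],
  ],
  delta_rot=[
    [0,0,0],
    [0,0,0],
    [0,0,0],
  ],
)

```text
time_s: 11.08
tcp_pos: [0.4838, 0.2515, 0.2211]
tool_rot: [1.0, 0.0, 0.0, 0.0]
contact_force: [-0.6, -0.4, -0.4]
opening: 0.526
grasp_force: 0.0
```

```bash
cat >> h.py <<'E'
def stack(c,tops):
    W=cloud(c)
    for zt,r in tops:
        m=(np.hypot(W[...,0]-.481,W[...,1]-.2565)<r+.008)&(abs(W[...,2]-zt)<.005); q=W[m]; a,b=q[:,:2].min(0),q[:,:2].max(0)
        print(zt,len(q),'c',((a+b)/2).round(4),'d',(b-a).round(4),'z',np.median(q[:,2]).round(4))
E
python3 - <<'E'
from h import *
c=shot('wrist','w8'); stack(c,[(.1574,.013),(.1334,.017),(.1056,.024)]); print(env.observe()['tcp_pos'])
E
```

```text
0.1574 1078 c [0.4828 0.2567] d [0.0253 0.0252] z 0.1576
0.1334 438 c [0.4849 0.2566] d [0.0256 0.0327] z 0.1334
0.1056 889 c [0.4841 0.2559] d [0.0407 0.0473] z 0.1056
[0.483949   0.25089536 0.22102023]
```

Request:
move_arm(
  translation=[
    [-0.001,-0.006,0.015],
    [0,0,0.025],
    [0,0,0.015],
    [0,0,0.008],
    [0,0,0],
    [0,0,0],
  ],
  delta_rot=[
    [0,0,0],
    [0,0,0],
    [0,0,0],
    [0,0,0],
    [0,0,0],
    [0,0,0],
  ],
)

```text
time_s: 11.88
tcp_pos: [0.4835, 0.258, 0.1586]
tool_rot: [1.0, -0.0, 0.001, -0.0]
contact_force: [0.4, -0.5, 0.5]
opening: 0.526
grasp_force: 0.0
```

Request:
move_arm(
  translation=[
    [0,0,0],
    [0,0,0],
    [0,0,0],
    [0,0,0],
  ],
  delta_rot=[
    [0,0,0],
    [0,0,0],
    [0,0,0],
    [0,0,0],
  ],
  grip=0.0,
  newtons=25,
)

```text
time_s: 12.38
tcp_pos: [0.4836, 0.2578, 0.1589]
tool_rot: [1.0, -0.0, 0.001, -0.0]
contact_force: [-0.0, -1.5, 5.4]
opening: 0.291
grasp_force: 25.0
```

Request:
move_arm(
  translation=[
    [0,0,-0.01],
    [0,0,-0.025],
    [0,0,-0.025],
    [-0.003,0.035,0],
    [-0.004,0.05,0],
    [-0.004,0.05,0],
    [-0.004,0.05,0],
    [-0.001,0.033,0],
  ],
  delta_rot=[
    [0,0,0],
    [0,0,0],
    [0,0,0],
    [0,0,0],
    [0,0,0],
    [0,0,0],
    [0,0,0],
    [0,0,0],
  ],
)

```text
time_s: 13.38
tcp_pos: [0.4659, 0.0382, 0.2177]
tool_rot: [1.0, -0.001, -0.0, -0.0]
contact_force: [-0.1, 0.6, -0.7]
opening: 0.289
grasp_force: 24.8
```

Request:
move_arm(
  translation=[
    [0,0,0.04],
    [0,0,0.05],
    [0,0,0.05],
    [0,0,0.02],
    [0,0,0],
    [0,0,0],
  ],
  delta_rot=[
    [0,0,0],
    [0,0,0],
    [0,0,0],
    [0,0,0],
    [0,0,0],
    [0,0,0],
  ],
)

```text
time_s: 14.12
tcp_pos: [0.4677, 0.0399, 0.0588]
tool_rot: [1.0, -0.0, 0.001, -0.0]
contact_force: [0.2, 0.1, -0.9]
opening: 0.288
grasp_force: 24.8
```

```bash
python3 - <<'E'
from h import *
o=env.observe()['tcp_pos']; c=shot('wrist','w9'); cases(c); print(o)
E
```

```text
[245.  28.] blue c [0.5764 0.0456] d [0.0329 0.0594] z 0.0058 | white c [0.5726 0.0458] d [0.0392 0.0727]
[256. 218.] blue c [0.4701 0.04  ] d [0.0294 0.0364] z 0.0058 | white c [0.4725 0.0403] d [0.0394 0.0506]
[0.46772974 0.03991735 0.05879538]
```

Request:
move_arm(
  translation=[
    [0,0,0.012],
    [0,0,0.01],
    [0,0,0.005],
    [0,0,0],
    [0,0,0],
  ],
  delta_rot=[
    [0,0,0],
    [0,0,0],
    [0,0,0],
    [0,0,0],
    [0,0,0],
  ],
)

```text
time_s: 14.8
tcp_pos: [0.4668, 0.0398, 0.0307]
tool_rot: [1.0, -0.0, -0.0, -0.0]
contact_force: [0.9, -0.4, -0.6]
opening: 0.29
grasp_force: 24.8
```

Request:
move_arm(
  translation=[
    [0,0,0.001],
    [0,0,0],
  ],
  delta_rot=[
    [0,0,0],
    [0,0,0],
  ],
)

```text
time_s: 15.05
tcp_pos: [0.467, 0.0398, 0.0304]
tool_rot: [1.0, -0.0, -0.0, 0.0]
contact_force: [-1.1, -0.2, 4.1]
opening: 0.29
grasp_force: 25.2
```

Request:
move_arm(
  translation=[
    [0,0,0],
    [0,0,0],
    [0,0,0],
    [0,0,-0.01],
    [0,0,-0.03],
    [0,0,-0.05],
    [-0.02,0,-0.05],
    [-0.02,-0.02,-0.03],
  ],
  delta_rot=[
    [0,0,0],
    [0,0,0],
    [0,0,0],
    [0,0,0],
    [0,0,0],
    [0,0,0],
    [0,0,0],
    [0,0,0],
  ],
  grip=0.055,
)

```text
time_s: 16.05
tcp_pos: [0.4279, 0.0594, 0.2034]
tool_rot: [1.0, -0.001, 0.003, 0.0]
contact_force: [-0.6, 0.1, -0.1]
opening: 0.645
grasp_force: 0.0
```

```bash
cat >> h.py <<'E'
def placed(c,x,y,r,zt):
    W=cloud(c); m=(np.hypot(W[...,0]-x,W[...,1]-y)<r+.004)&(abs(W[...,2]-zt)<.005); q=W[m]; a,b=q[:,:2].min(0),q[:,:2].max(0)
    print('placed',((a+b)/2).round(4),(b-a).round(4),'z',np.median(q[:,2]).round(4))
E
python3 - <<'E'
from h import *
c=shot('wrist','w10'); placed(c,.4667,.04,.013,.030)
print(env.observe()['tcp_pos'])
E
```

```text
placed [0.4657 0.0397] [0.0255 0.0245] z 0.0291
[0.42702358 0.06172797 0.20585301]
```

Request:
move_arm(
  translation=[
    [0.01,-0.05,0],
    [0.015,-0.05,0],
    [0.015,-0.05,0],
    [0.015,-0.046,0],
    [0,0,0],
    [0,0,0],
  ],
  delta_rot=[
    [0,0,0],
    [0,0,0],
    [0,0,0],
    [0,0,0],
    [0,0,0],
    [0,0,0],
  ],
)

```text
time_s: 16.85
tcp_pos: [0.4812, 0.2553, 0.1995]
tool_rot: [1.0, 0.0, -0.001, 0.001]
contact_force: [-0.8, -0.7, 0.3]
opening: 0.643
grasp_force: 0.0
```

```bash
python3 - <<'E'
from h import *
c=shot('wrist','w11'); stack(c,[(.1334,.017),(.1056,.024)]); print(env.observe()['tcp_pos'])
E
```

```text
0.1334 1808 c [0.4807 0.2566] d [0.0342 0.0329] z 0.1337
0.1056 1052 c [0.4852 0.2557] d [0.0385 0.0473] z 0.1057
[0.48120024 0.25478385 0.19954022]
```

Request:
move_arm(
  translation=[
    [0,-0.002,0.02],
    [0,0,0.025],
    [0,0,0.016],
    [0,0,0.008],
    [0,0,0],
    [0,0,0],
  ],
  delta_rot=[
    [0,0,0],
    [0,0,0],
    [0,0,0],
    [0,0,0],
    [0,0,0],
    [0,0,0],
  ],
)

```text
time_s: 17.65
tcp_pos: [0.4826, 0.258, 0.1318]
tool_rot: [1.0, -0.0, 0.001, -0.0]
contact_force: [-1.3, 0.2, -0.2]
opening: 0.645
grasp_force: 0.0
```

Request:
move_arm(
  translation=[
    [0,0,0],
    [0,0,0],
    [0,0,0],
    [0,0,0],
  ],
  delta_rot=[
    [0,0,0],
    [0,0,0],
    [0,0,0],
    [0,0,0],
  ],
  grip=0.0,
  newtons=35,
)

```text
time_s: 18.15
tcp_pos: [0.4826, 0.258, 0.132]
tool_rot: [1.0, -0.0, 0.001, -0.0]
contact_force: [0.3, -0.8, 6.0]
opening: 0.379
grasp_force: 35.2
```

Request:
move_arm(
  translation=[
    [0,0,-0.01],
    [0,0,-0.03],
    [0,0,-0.03],
    [-0.006,0.035,-0.02],
    [-0.006,0.05,0],
    [-0.006,0.05,0],
    [-0.006,0.05,0],
    [-0.006,0.05,0],
  ],
  delta_rot=[
    [0,0,0],
    [0,0,0],
    [0,0,0],
    [0,0,0],
    [0,0,0],
    [0,0,0],
    [0,0,0],
    [0,0,0],
  ],
)

```text
time_s: 19.15
tcp_pos: [0.4508, 0.0215, 0.2206]
tool_rot: [1.0, 0.0, -0.0, -0.0]
contact_force: [1.4, -0.3, -1.8]
opening: 0.381
grasp_force: 35.3
```

Request:
move_arm(
  translation=[
    [-0.01,0.05,0],
    [-0.01,0.05,0],
    [-0.01,0.05,0],
    [-0.01,0.05,0],
    [0,0.02,0],
    [0,0,0],
    [0,0,0],
  ],
  delta_rot=[
    [0,0,0],
    [0,0,0],
    [0,0,0],
    [0,0,0],
    [0,0,0],
    [0,0,0],
    [0,0,0],
  ],
)

```text
time_s: 20.02
tcp_pos: [0.4113, -0.1963, 0.2205]
tool_rot: [1.0, -0.0, -0.001, -0.001]
contact_force: [-0.8, 0.5, -1.3]
opening: 0.38
grasp_force: 35.4
```

```bash
python3 - <<'E'
from h import *
o=env.observe()['tcp_pos']; c=shot('wrist','w12'); cases(c); print(o)
E
```

```text
[11.  6.] blue c [0.5669 0.0394] d [0.0129 0.0306] z 0.006 | white c [0.5629 0.0349] d [0.0199 0.0443]
[ 37. 110.] blue c [0.4667 0.0379] d [0.0363 0.0316] z 0.0089 | white c [0.4671 0.0389] d [0.0493 0.0479]
[318. 134.] blue c [ 0.4437 -0.2628] d [0.0436 0.0439] z 0.0058 | white c [ 0.4443 -0.2612] d [0.0579 0.0568]
[ 0.41128591 -0.19629304  0.22046615]
```

Request:
move_arm(
  translation=[
    [0.017,0.033,0.02],
    [0.017,0.033,0.03],
    [0,0,0.05],
    [0,0,0.04],
    [0,0,0.02],
    [0,0,0],
    [0,0,0],
  ],
  delta_rot=[
    [0,0,0],
    [0,0,0],
    [0,0,0],
    [0,0,0],
    [0,0,0],
    [0,0,0],
    [0,0,0],
  ],
)

```text
time_s: 20.95
tcp_pos: [0.4467, -0.2631, 0.0619]
tool_rot: [1.0, 0.0, 0.001, 0.0]
contact_force: [0.5, -0.1, -1.6]
opening: 0.379
grasp_force: 35.5
```

```bash
python3 - <<'E'
from h import *
o=env.observe()['tcp_pos']; c=shot('wrist','w13'); cases(c); print(o)
E
```

```text
[252. 214.] blue c [ 0.4481 -0.2621] d [0.0279 0.044 ] z 0.0056 | white c [ 0.4522 -0.262 ] d [0.0392 0.0579]
[ 0.44674934 -0.26308675  0.0618656 ]
```

Request:
move_arm(
  translation=[
    [-0.001,-0.001,0.012],
    [0,0,0.011],
    [0,0,0.006],
    [0,0,0],
    [0,0,0],
  ],
  delta_rot=[
    [0,0,0],
    [0,0,0],
    [0,0,0],
    [0,0,0],
    [0,0,0],
  ],
)

```text
time_s: 21.62
tcp_pos: [0.4446, -0.2622, 0.0316]
tool_rot: [1.0, -0.0, -0.0, -0.0]
contact_force: [-0.1, -0.2, -2.6]
opening: 0.378
grasp_force: 35.6
```

Request:
move_arm(
  translation=[
    [0,0,0.001],
    [0,0,0],
  ],
  delta_rot=[
    [0,0,0],
    [0,0,0],
  ],
)

```text
time_s: 21.88
tcp_pos: [0.4446, -0.2623, 0.0315]
tool_rot: [1.0, -0.0, -0.0, -0.0]
contact_force: [-2.9, 1.0, 4.3]
opening: 0.381
grasp_force: 36.2
```

Request:
move_arm(
  translation=[
    [0,0,0],
    [0,0,0],
    [0,0,0],
    [0,0,-0.01],
    [0,0,-0.03],
    [0,0,-0.05],
    [-0.02,0,-0.05],
    [-0.02,-0.02,-0.03],
  ],
  delta_rot=[
    [0,0,0],
    [0,0,0],
    [0,0,0],
    [0,0,0],
    [0,0,0],
    [0,0,0],
    [0,0,0],
    [0,0,0],
  ],
  grip=0.058,
)

```text
time_s: 22.88
tcp_pos: [0.4059, -0.2438, 0.2048]
tool_rot: [1.0, -0.001, 0.002, 0.002]
contact_force: [0.2, -0.1, 0.2]
opening: 0.677
grasp_force: 0.0
```

```bash
python3 - <<'E'
from h import *
c=shot('wrist','w14'); placed(c,.4435,-.2625,.017,.034)
print(env.observe()['tcp_pos'])
E
```

```text
placed [ 0.443  -0.2622] [0.033  0.0324] z 0.0331
[ 0.40436607 -0.24156021  0.20693821]
```

Request:
move_arm(
  translation=[
    [0.008,-0.05,0],
    [0.008,-0.05,0],
    [0.008,-0.05,0],
    [0.008,-0.05,0],
    [0.008,-0.05,0],
    [0.009,-0.05,0],
    [0.009,-0.05,0],
    [0.009,-0.05,0],
  ],
  delta_rot=[
    [0,0,0],
    [0,0,0],
    [0,0,0],
    [0,0,0],
    [0,0,0],
    [0,0,0],
    [0,0,0],
    [0,0,0],
  ],
  grip=0.072,
)

```text
time_s: 23.92
tcp_pos: [0.4721, 0.1596, 0.2013]
tool_rot: [1.0, 0.0, 0.001, -0.0]
contact_force: [0.5, -0.4, 0.9]
opening: 0.841
grasp_force: 0.0
```

Request:
move_arm(
  translation=[
    [0.005,-0.05,0],
    [0,-0.045,0],
    [0,0,0.02],
    [0,0,0],
    [0,0,0],
  ],
  delta_rot=[
    [0,0,0],
    [0,0,0],
    [0,0,0],
    [0,0,0],
    [0,0,0],
  ],
)

```text
time_s: 24.55
tcp_pos: [0.4769, 0.2524, 0.1812]
tool_rot: [1.0, -0.0, 0.0, 0.0]
contact_force: [0.4, 0.4, -0.9]
opening: 0.846
grasp_force: 0.0
```

```bash
python3 - <<'E'
from h import *
c=shot('wrist','w15'); stack(c,[(.1056,.024)]); print(env.observe()['tcp_pos'])
E
```

```text
0.1056 3345 c [0.4809 0.2555] d [0.0474 0.0471] z 0.1057
[0.47729866 0.25240838 0.18156733]
```

Request:
move_arm(
  translation=[
    [0.003,-0.003,0.02],
    [0,0,0.03],
    [0,0,0.025],
    [0,0,0.01],
    [0,0,0],
    [0,0,0],
  ],
  delta_rot=[
    [0,0,0],
    [0,0,0],
    [0,0,0],
    [0,0,0],
    [0,0,0],
    [0,0,0],
  ],
)

```text
time_s: 25.35
tcp_pos: [0.481, 0.2561, 0.0973]
tool_rot: [1.0, -0.0, 0.001, -0.001]
contact_force: [-0.2, 0.0, -0.3]
opening: 0.838
grasp_force: 0.0
```

Request:
move_arm(
  translation=[
    [0,0,0],
    [0,0,0],
    [0,0,0],
    [0,0,0],
  ],
  delta_rot=[
    [0,0,0],
    [0,0,0],
    [0,0,0],
    [0,0,0],
  ],
  grip=0.0,
  newtons=60,
)

```text
time_s: 25.85
tcp_pos: [0.4809, 0.256, 0.0974]
tool_rot: [1.0, -0.0, 0.001, -0.0]
contact_force: [-0.8, -0.6, 5.8]
opening: 0.542
grasp_force: 62.2
```

Request:
move_arm(
  translation=[
    [0,0,-0.01],
    [0,0,-0.03],
    [0,0,-0.03],
    [0.018,0.035,-0.01],
    [0.022,0.042,0],
    [0.022,0.042,0],
    [0.022,0.042,0],
    [0,0,0],
  ],
  delta_rot=[
    [0,0,0],
    [0,0,0],
    [0,0,0],
    [0,0,0],
    [0,0,0],
    [0,0,0],
    [0,0,0],
    [0,0,0],
  ],
)

```text
time_s: 26.85
tcp_pos: [0.5646, 0.0917, 0.1753]
tool_rot: [1.0, -0.002, -0.0, 0.001]
contact_force: [-0.3, 1.3, -3.9]
opening: 0.541
grasp_force: 63.2
```

```bash
python3 - <<'E'
from h import *
o=env.observe()['tcp_pos']; c=shot('wrist','w16'); cases(c); print(o)
E
```

```text
[305. 149.] blue c [0.5888 0.0453] d [0.0583 0.0588] z 0.0057 | white c [0.5899 0.0461] d [0.0713 0.0703]
[0.56456148 0.09171213 0.17529343]
```

Target (.589,.0455): move +.0245 in x, −.046 in y.

Request:
move_arm(
  translation=[
    [0.012,0.023,0],
    [0.012,0.023,0.02],
    [0,0,0.05],
    [0,0,0.04],
    [0,0,0],
    [0,0,0],
  ],
  delta_rot=[
    [0,0,0],
    [0,0,0],
    [0,0,0],
    [0,0,0],
    [0,0,0],
    [0,0,0],
  ],
)

```text
time_s: 27.65
tcp_pos: [0.5884, 0.0496, 0.0669]
tool_rot: [1.0, 0.0, 0.001, -0.0]
contact_force: [0.4, -0.2, -4.6]
opening: 0.539
grasp_force: 63.5
```

```bash
python3 - <<'E'
from h import *
o=env.observe()['tcp_pos']; c=shot('wrist','w17'); cases(c); print(o)
E
```

```text
[267. 199.] blue c [0.5967 0.0455] d [0.044 0.059] z 0.0057 | white c [0.5998 0.046 ] d [0.0525 0.0722]
[0.5884374  0.04958675 0.06693077]
```

Request:
move_arm(
  translation=[
    [0.001,0.004,0.005],
    [0,0,0.012],
    [0,0,0.01],
    [0,0,0.005],
    [0,0,0],
    [0,0,0],
  ],
  delta_rot=[
    [0,0,0],
    [0,0,0],
    [0,0,0],
    [0,0,0],
    [0,0,0],
    [0,0,0],
  ],
)

```text
time_s: 28.45
tcp_pos: [0.589, 0.0447, 0.034]
tool_rot: [1.0, -0.0, 0.0, 0.0]
contact_force: [0.5, 0.3, -4.2]
opening: 0.539
grasp_force: 63.7
```

Request:
move_arm(
  translation=[
    [0,0,0.001],
    [0,0,0],
  ],
  delta_rot=[
    [0,0,0],
    [0,0,0],
  ],
)

```text
time_s: 28.7
tcp_pos: [0.5889, 0.0448, 0.0331]
tool_rot: [1.0, -0.0, 0.0, 0.0]
contact_force: [0.0, 0.5, -4.9]
opening: 0.541
grasp_force: 63.7
```

Request:
move_arm(
  translation=[
    [0,0,0.001],
    [0,0,0],
  ],
  delta_rot=[
    [0,0,0],
    [0,0,0],
  ],
)

```text
time_s: 28.95
tcp_pos: [0.589, 0.0448, 0.032]
tool_rot: [1.0, -0.0, 0.0, -0.0]
contact_force: [0.4, 0.0, -4.2]
opening: 0.543
grasp_force: 64.1
```

Request:
move_arm(
  translation=[
    [0,0,0.0007],
    [0,0,0],
  ],
  delta_rot=[
    [0,0,0],
    [0,0,0],
  ],
)

```text
time_s: 29.2
tcp_pos: [0.5889, 0.0447, 0.032]
tool_rot: [1.0, -0.0, -0.0, 0.0]
contact_force: [-2.3, -0.7, 2.1]
opening: 0.544
grasp_force: 64.3
```

Contact. Release only as far as needed, then rise and check.

Request:
move_arm(
  translation=[
    [0,0,0],
    [0,0,0],
    [0,0,0],
    [0,0,-0.01],
    [0,0,-0.03],
    [0,0,-0.05],
    [-0.02,0,-0.05],
    [-0.03,0,-0.05],
  ],
  delta_rot=[
    [0,0,0],
    [0,0,0],
    [0,0,0],
    [0,0,0],
    [0,0,0],
    [0,0,0],
    [0,0,0],
    [0,0,0],
  ],
  grip=0.07,
)

```text
time_s: 30.2
tcp_pos: [0.5391, 0.0447, 0.2238]
tool_rot: [1.0, -0.0, 0.001, -0.0]
contact_force: [0.5, 0.2, 0.3]
opening: 0.824
grasp_force: 0.0
```

Request:
move_arm(
  translation=[
    [-0.03,0.05,-0.04],
    [-0.03,0.05,-0.04],
    [0,0,0],
    [0,0,0],
  ],
  delta_rot=[
    [0,0,0],
    [0,0,0],
    [0,0,0],
    [0,0,0],
  ],
)

```text
time_s: 30.7
tcp_pos: [0.4857, -0.0435, 0.2923]
tool_rot: [1.0, -0.001, 0.001, -0.0]
contact_force: [-0.3, -0.4, 0.3]
opening: 0.821
grasp_force: 0.0
```

```bash
python3 - <<'E'
from h import *
c=shot('wrist','w18'); print(env.observe()['tcp_pos'])
for a in((.5895,.0455,.024,.041),(.4657,.0397,.013,.030),(.443,-.2622,.017,.034),(.6086,-.254,.010,.026)): placed(c,*a)
E
```

```text
[ 0.48548388 -0.04305135  0.29138819]
placed [0.5889 0.045 ] [0.0472 0.0475] z 0.0404
placed [0.4667 0.0393] [0.0246 0.025 ] z 0.029
placed [ 0.4438 -0.2618] [0.0329 0.0336] z 0.0329
placed [ 0.6083 -0.254 ] [0.0196 0.0205] z 0.0249
```

View pics/w18.png

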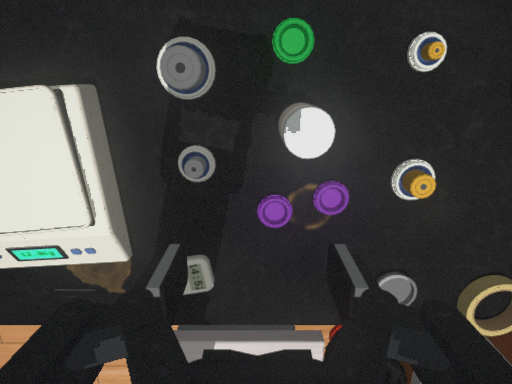

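The final view shows all four weights standing in their pockets: 500 at (186,68), 100 at (196,164), 50 at (430,50) and 200 at (415,182). Their tops are at seated height. The jar stands upright at (307,130).

```bash
python3 -c "
from rig import env
print(env.finish_job())"
```

```text
the job is handed in; nothing more can be done
None
```

All four weights stand upright on the floors of their own cases (50, 100, 200 and 500 g, each lowered until contact); the salt jar still stands in the last view, the dropper bottle was out of that view but the arm never went near it, and I handed the job in after about 31 s of robot time.

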